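# Slide the slate board out over the riser's edge for the waiter

### The job

Slide the rectangular slate board, with its sauce pot riding on it, across the wooden riser towards the long edge farthest from the robot, until it sticks out about 4 cm past that edge and lies square to it, so that a waiter can get his fingers under it. Only push it with the fingertips or the outside of the fingers: do not grip or lift anything, and do not touch the pots. Leave the round board with its pot and everything else on the table where they are.

Things in the scene. Friction and masses are not known exactly. Their poses are not given: they have to be found in the camera images.
- riser: Fixed pale wooden serving riser on the table: a board 240 mm (its x) by 480 mm (its y) by 20 mm on short legs, flat top 70 mm above the table. Origin on the table under the centre of the board; its x axis points away from the robot, across the edge in question, z up. Both slate boards start on top of it.
- riser_edge (a point): Middle of the riser's far long edge, at the height of its top face (120 mm along riser x from its centre). Axes as the riser's: x points straight out over the edge, y along the edge, z up.
- slate: Rectangular dark slate board to be slid, 120 mm (its x) by 180 mm (its y) by 8 mm thick, 0.3 to 0.6 kg, loose, lying flat on the riser on either the left or the right half, slightly skewed, its front 20 to 60 mm short of the edge. Origin at the centre of its underside; its x axis points roughly towards the far edge, z up. It slides with ordinary friction.
- slate_front (a point): Middle of the slate's front (far) long side, at its underside, 60 mm along slate x from its origin.
- slate_rear (a point): Middle of the slate's rear (near) long side, at its underside, 60 mm along minus slate x from its origin; the side to push on.
- pot: White ceramic sauce pot standing loose on the rectangular slate, 60 mm across, 40 mm tall, up to 20 mm ahead of the slate's middle and 15 mm to either side. Origin at the centre of its underside.
- round_board: Round dark slate board, 140 mm across, 8 mm thick, loose on the riser's other half; not to be moved. Origin at the centre of its underside.
- pot_b: A like white sauce pot, 60 mm across, 40 mm tall, standing on the round board; not to be touched. Origin at the centre of its underside.
- salt: Steel salt shaker, 40 mm across, 85 mm tall, on the table to the left of the riser. Origin under its centre.
- pepper: Wooden pepper mill, 54 mm across, 140 mm tall, on the table to the left of the riser. Origin under its centre.
- sauce: Amber glass sauce bottle, 60 mm across, 190 mm tall, on the table to the right of the riser. Origin under its centre.
- spoon: Steel serving spoon 260 mm long, lying on the table to the right of the riser. Origin under its middle.
- tongs: Steel serving tongs, 250 mm long, about 60 mm wide, lying on the table to the left of the robot and riser. Origin under their middle.
Not all that is in view belongs to the job. What is shaped like the slate but blue is not meant.

How it is judged:
By the outcome, as a careful person would: the job done as asked, in the order asked, and still so for the second after the job is handed in, with the robot touching nothing.
It also fails if it takes over 35 s, if anything falls off the work surface, if the arm or the gripper's body presses on something with over 40 N, if the wrist force passes 120 N, or if a joint passes its speed limit or range.

### The arm

A 7-joint arm with a two-finger parallel gripper is mounted at the origin on the work surface. World frame = base frame: x ahead of the robot, y to its left, z up, the work surface at z = 0. Lengths are in m, angles in rad, forces in N, time in s.
With the tool pointing down it reaches from about 0.35 to 0.9 m from the base axis. Payload 8.1 kg.
Tool frame: the origin (TCP) lies at the very end of the fingers, on their centre line; the grasp point (between the pads) lies 19 mm behind it; z points along the fingers, y is the line along which they close (so a half turn about z gives the same grasp; the last joint's range is limited). The gripper opens to 92 mm and grips with 3 to 60 N. Pads are 19 mm wide; open, the fingers measure 130 mm over their backs; the gripper's body (75 mm by 190 mm) begins 47 mm behind the grasp point.
Start: joints at [-1.252, 0.434, 0.025, 1.573, -0.012, 1.134, -0.075], TCP at [0.256, 0.57, 0.227] pointing down, gripper open.
Joint ranges: [-2.62, 2.62], [-0.44, 2.09], [-1.27, 1.32], [0.08, 2.57], [-1.32, 4.46], [0.12, 2], [-2.74, 2.74]. Speed limits (rad/s): [2.22, 2.22, 3.01, 3.01, 3.14, 3.14, 3.14].

### API

Orientations are given as a rotation vector (axis times angle).
In Python, from cell import arm gives the robot as it stands.
- The arm moves only by the tool jog_arm, never from a script. Its argument "rows" is a list of rows, each a list of 3 entries, a list of its own where there are three numbers: the shift along the world's x, y, z in cm, then the turn, a rotation vector about the world's x, y, z in degrees, then the opening, from 0 (shut) to 1 (fully open). A call has 1 to 8 rows; each row is the pose to reach, as a shift and turn from the pose commanded when the call began; what a row does not reach only later rows make up. A row lasts 1/8 s, in which the tool goes at most 62.5 mm and 10.7 degrees, less where a joint would pass 70% of its speed; a pose out of reach is approached as far as the arm can. A call with a gripper value outside its range is refused whole. The fingers move at their own pace and stop on an object; "newtons" is the grip in N (left out, the last holds). Time passes only in rows, so rows that repeat a pose let the fingers close. It gives the time, the measured TCP pose, the force, the opening and the grip force at its end, in the units of the state.
- arm.observe(): the state, without advancing time (a new reading comes with each control period).
- arm.get_image(name): name is "side" or "top"; returns a dict with "img" (480x640x3 uint8, red, green, blue), "depth" (480x640 float32, m along the optical axis (not along the pixel's ray), 0 where there is no reading), "fx", "fy", "cx", "cy" (pixels), "rvec" (rotation vector, rad) and "tvec" (3), from world to camera coordinates, as OpenCV has them. Camera axes: x right, y down, z forward; pixel columns grow to the right and rows downward; lengths in m; the calibration is good to about 2 mm. A picture is of the moment at which its call begins.
- arm.sign_off(): hands the job in; it is judged then, once.
The state is a dict: "clock": time; "joints": joint angles; "dq": joint speeds; "joint_efforts": joint torques, N m; "position": TCP position; "ee_rot": TCP orientation; "force": force on the tool from outside, world axes, zero at the start; "ft_torque": the same for the moment, N m; "width": opening from 0.0 (shut) to 1.0 (fully open); "gripper_force": force on a finger pad.
Only numpy, scipy, OpenCV 4.12 (cv2) and the standard library are available. Lean on these libraries where they do the work, as an engineer would, in place of code of your own. Each camera call takes 0.05 s, during which the arm holds its last target. There are 200 camera calls.

## Working session

There is one attempt and no reset: what is moved stays moved. The work goes in short steps, Python scripts to look and compute and a tool call to move; the robot and the scene stay as the last step left them, time stands still between calls to the robot, and variables do not carry over. Pictures are saved under pics/ and viewed, at most 10 in all, crops included, and the job is handed in when it is done.

Besides the shell and the picture viewer there is one more tool, called after "Emit:" by a JSON object that holds its "op" and its "data", one argument or row to a line. jog_arm: Moves the arm, as the interface text tells. Its arguments: {"type":"object","properties":{"rows":{"type":"array","items":{"type":"array"}},"newtons":{"type":"number"}},"required":["rows"]}

```bash
mkdir -p pics; cat > h.py <<'E'
from cell import arm
import cv2, numpy as np
def snap(cam,name):
    d=arm.get_image(cam); cv2.imwrite(f'pics/{name}.png',d['img'][:,:,::-1]); np.savez(f'{cam}.npz',**d); return d
def w(d,u,v,z=None):
    R=cv2.Rodrigues(np.array(d['rvec'],float))[0]; t=np.array(d['tvec'],float).ravel()
    ray=np.array([(u-d['cx'])/d['fx'],(v-d['cy'])/d['fy'],1.])
    c=-R.T@t; r=R.T@ray
    s=float(d['depth'][int(v),int(u)]) if z is None else (z-c[2])/r[2]
    return c+s*r
E
python3 - <<'E'
from h import *
snap('top','top0'); snap('side','side0'); s=arm.observe(); print(s['position'],s['ee_rot'],s['clock'])
E
```

```text
[0.2557497  0.56978671 0.22600868] [-6.57680187e-01 -3.07181762e+00  2.20963893e-03] 0.1
```

View pics/top0.png

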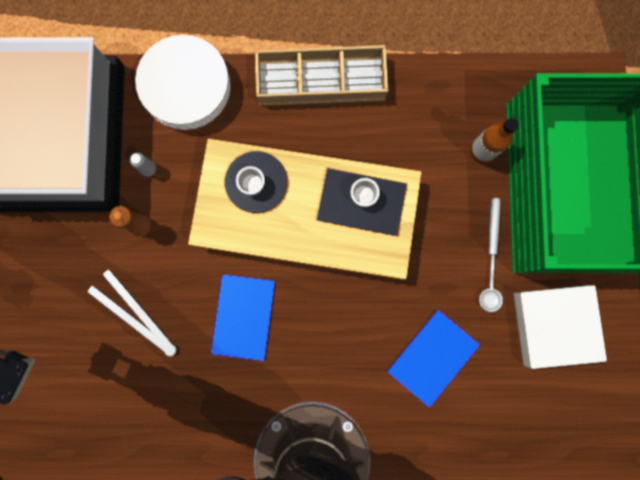

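View pics/side0.png

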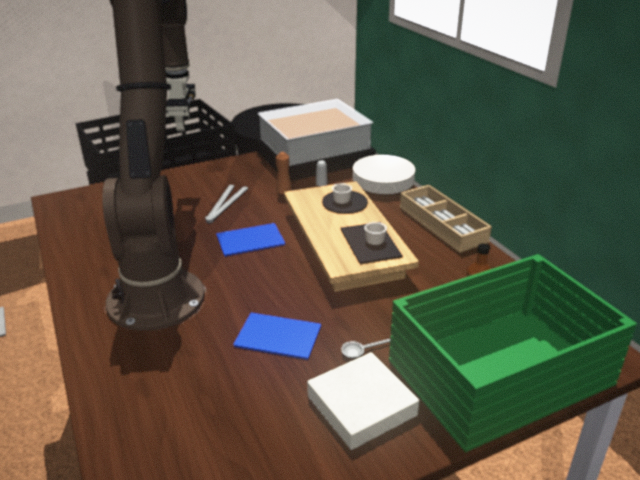

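Candidates: the dark rectangle on the riser at (362,202), the blue rectangles at (243,318) and (434,358), and the round dark board at (256,182). By the description it is the dark rectangle. I'll check it in a close crop.

```bash
python3 - <<'E'
from h import *
im=cv2.imread('pics/top0.png')[135:285,185:430]
cv2.imwrite('pics/crop0.png',cv2.resize(im,None,fx=3.2,fy=3.2,interpolation=cv2.INTER_CUBIC))
E
```

```text
(no output)
```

View pics/crop0.png

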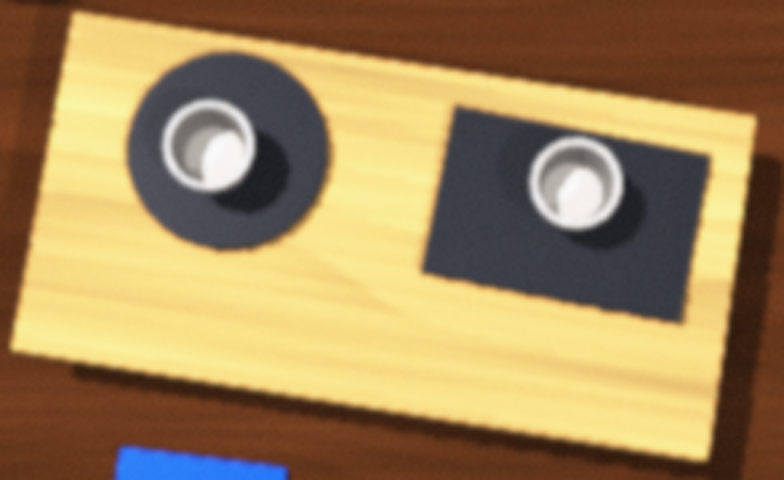

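The crop confirms it: the dark rectangle has corners at crop (455,106), (710,156), (684,323) and (423,272), with the pot at (576,183). The riser's far edge runs from (72,12) to (755,117).

```bash
cat >> h.py <<'E'
def rep(d,R,S,k,ox,oy):
    f=lambda p,z:w(d,ox+p[0]/k,oy+p[1]/k,z)[:2]
    r=np.array([f(p,.07) for p in R]); s=np.array([f(p,.078) for p in S])
    # order FL FR NR NL
    y=r[0]-r[1]; L=np.linalg.norm(y); y/=L; x=np.array([y[1],-y[0]])
    ys=s[0]-s[1]+s[3]-s[2]; ys/=np.linalg.norm(ys)
    yr=r[0]-r[1]+(r[3]-r[2] if len(r)>2 else 0)
    ang=lambda v:np.degrees(np.arctan2(-v[0],v[1]))
    print('riser',r.round(4).tolist(),L,'yaw',ang(y),ang(yr)); print('slate',s.round(4).tolist(),'c',s.mean(0),'yaw',ang(ys))
    print('sides',[np.linalg.norm(s[i]-s[(i+1)%4]).round(4) for i in range(4)])
    e=r[:2].mean(0)
    print('front past edge',[(x@(p-e)).round(4) for p in s[:2]],'y rel',[(y@(p-e)).round(4) for p in s], 'x',x)
E
python3 - <<'E'
from h import *
d=dict(np.load('top.npz'))
rep(d,[(72,12),(755,117),(708,460),(12,350)],[(455,106),(710,156),(684,323),(423,272)],3.2,185,135)
for p in [(576,183),(209,145)]: print(w(d,185+p[0]/3.2,135+p[1]/3.2,.118))
E
```

```text
riser [[0.7146, 0.233], [0.6393, -0.2414], [0.4026, -0.2047], [0.4772, 0.269]] 0.48028086584333696 yaw -9.019160706716313 -8.987941558172478
slate [[0.6452, -0.034], [0.6101, -0.2084], [0.4949, -0.1887], [0.5299, -0.012]] c [ 0.57002878 -0.11077916] yaw -11.283785105371587
sides [np.float64(0.1779), np.float64(0.1168), np.float64(0.1802), np.float64(0.1175)]
front past edge [np.float64(-0.0267), np.float64(-0.034)] y rel [np.float64(-0.0344), np.float64(-0.2121), np.float64(-0.2108), np.float64(-0.0307)] x [ 0.98763597 -0.15676476]
[ 0.58294604 -0.11257038  0.118     ]
[0.60867586 0.13004405 0.118     ]
```

Emit:
{"op": "jog_arm", "data": {
  "rows": [
    [[1,-3,0],[0,0,2],1],
    [[2.5,-8,0],[0,0,4],1],
    [[4,-13,0],[0,0,6],1],
    [[6,-18,0],[0,0,8],1],
    [[8,-24,0],[0,0,10],1],
    [[10,-29,0],[0,0,12],1],
    [[11.5,-34,0],[0,0,14],1],
    [[13,-39,0],[0,0,15.2],1]
  ]
}}

```text
clock: 1.1
position: [0.3861, 0.1784, 0.2267]
ee_rot: [-0.245, -3.132, -0.0]
force: [1.1, 0.5, 0.3]
width: 0.999
gripper_force: 0.0
```

Emit:
{"op": "jog_arm", "data": {
  "rows": [
    [[1.5,-5,0],[0,0,0],1],
    [[3.5,-10,0],[0,0,0],1],
    [[5,-15,0],[0,0,0],1],
    [[6.5,-20,0],[0,0,0],1],
    [[8,-24,0],[0,0,0],1],
    [[8.5,-26.5,0],[0,0,0],1],
    [[8.8,-27.5,0],[0,0,0],1],
    [[8.8,-27.5,0],[0,0,0],1]
  ]
}}

```text
clock: 2.1
position: [0.4738, -0.0946, 0.2265]
ee_rot: [-0.247, -3.131, -0.0]
force: [0.3, 1.1, 0.7]
width: 1.002
gripper_force: 0.0
```

Emit:
{"op": "jog_arm", "data": {
  "rows": [
    [[0,0,-3],[0,0,0],1],
    [[0,0,-7],[0,0,0],1],
    [[0,0,-10],[0,0,0],1],
    [[0,0,-12],[0,0,0],1],
    [[0,0,-13],[0,0,0],1],
    [[0,0,-13.5],[0,0,0],1],
    [[0,0,-13.5],[0,0,0],1]
  ]
}}

```text
clock: 2.98
position: [0.4741, -0.0944, 0.092]
ee_rot: [0.245, 3.132, 0.0]
force: [-0.2, -0.3, 0.1]
width: 1.0
gripper_force: 0.0
```

```bash
python3 - <<'E'
from h import *
d=snap('top','t1'); e=snap('side','s1')
a=cv2.resize(d['img'][135:285,185:430],(490,300),interpolation=cv2.INTER_CUBIC)
b=cv2.resize(e['img'][150:300,270:430],(320,300),interpolation=cv2.INTER_CUBIC)
cv2.imwrite('pics/c1.png',np.hstack([a,b])[:,:800,::-1])
E
```

```text
(no output)
```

View pics/c1.png

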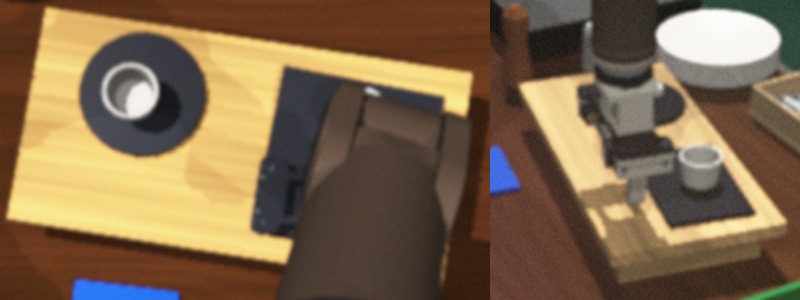

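In the side crop the finger (635,190) stands behind the slate's rear edge, clear of the pot. In the top crop the gripper is centred behind the slate. I'll go down to about 4 mm above the riser.

Emit:
{"op": "jog_arm", "data": {
  "rows": [
    [[0,0,-0.6],[0,0,0],1],
    [[0,0,-1.2],[0,0,0],1],
    [[0,0,-1.6],[0,0,0],1],
    [[0,0,-1.8],[0,0,0],1],
    [[0,0,-1.8],[0,0,0],1]
  ]
}}

```text
clock: 3.7
position: [0.4738, -0.0948, 0.0736]
ee_rot: [-0.246, -3.132, 0.0]
force: [-0.1, -1.1, -0.1]
width: 1.004
gripper_force: 0.0
```

Emit:
{"op": "jog_arm", "data": {
  "rows": [
    [[0.4,-0.06,0],[0,0,0],1],
    [[0.8,-0.13,0],[0,0,0],1],
    [[1.2,-0.19,0],[0,0,0],1],
    [[1.6,-0.25,0],[0,0,0],1],
    [[2.0,-0.32,0],[0,0,0],1],
    [[2.4,-0.38,0],[0,0,0],1],
    [[2.8,-0.44,0],[0,0,0],1],
    [[3.2,-0.51,0],[0,0,0],1]
  ]
}}

```text
clock: 4.7
position: [0.5053, -0.1001, 0.0736]
ee_rot: [-0.246, -3.13, 0.0]
force: [-2.8, -1.0, 1.8]
width: 0.999
gripper_force: 1.4
```

Emit:
{"op": "jog_arm", "data": {
  "rows": [
    [[0.4,-0.06,0],[0,0,0],1],
    [[0.8,-0.13,0],[0,0,0],1],
    [[1.2,-0.19,0],[0,0,0],1],
    [[1.6,-0.25,0],[0,0,0],1],
    [[2.0,-0.32,0],[0,0,0],1],
    [[2.4,-0.38,0],[0,0,0],1],
    [[2.8,-0.44,0],[0,0,0],1],
    [[3.2,-0.51,0],[0,0,0],1]
  ]
}}

```text
clock: 5.7
position: [0.5382, -0.105, 0.0737]
ee_rot: [0.246, 3.132, 0.0]
force: [-2.4, 0.5, -1.2]
width: 0.994
gripper_force: 0.9
```

Emit:
{"op": "jog_arm", "data": {
  "rows": [
    [[0.4,-0.06,0],[0,0,0],1],
    [[0.8,-0.13,0],[0,0,0],1],
    [[1.2,-0.19,0],[0,0,0],1],
    [[1.6,-0.25,0],[0,0,0],1],
    [[2.0,-0.32,0],[0,0,0],1],
    [[2.2,-0.35,0],[0,0,0],1],
    [[2.2,-0.35,0],[0,0,0],1]
  ]
}}

```text
clock: 6.58
position: [0.5604, -0.1086, 0.0738]
ee_rot: [0.246, 3.131, -0.0]
force: [-0.5, -0.0, -0.6]
width: 1.0
gripper_force: 0.3
```

```bash
python3 - <<'E'
from h import *
d=snap('top','t2'); e=snap('side','s2')
a=cv2.resize(d['img'][130:250,185:430],(490,240),interpolation=cv2.INTER_CUBIC)
b=cv2.resize(e['img'][180:300,275:430],(310,240),interpolation=cv2.INTER_CUBIC)
cv2.imwrite('pics/c2.png',np.hstack([a,b])[:,:800,::-1])
E
```

```text
(no output)
```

View pics/c2.png

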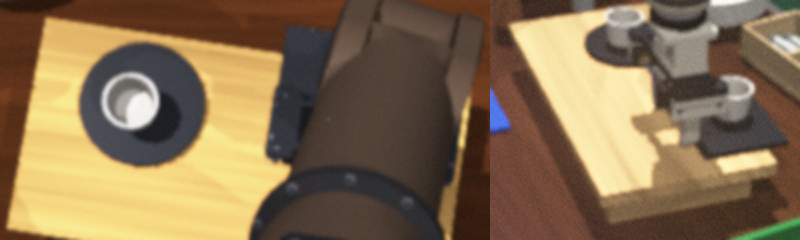

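The slate now overhangs the far edge (side crop, around (740,140)), but the arm hides it from above. I'll back off and measure.

Emit:
{"op": "jog_arm", "data": {
  "rows": [
    [[-1.5,0.24,0],[0,0,0],1],
    [[-4,0.6,0],[0,0,0],1],
    [[-5,0.8,3],[0,0,0],1],
    [[-6,1,7],[0,0,0],1],
    [[-8,4,10],[0,0,0],1],
    [[-10,9,11],[0,0,0],1],
    [[-12,14,11],[0,0,0],1],
    [[-14,19,11],[0,0,0],1]
  ]
}}

```text
clock: 7.68
position: [0.4198, 0.0832, 0.1845]
ee_rot: [0.246, 3.13, 0.002]
force: [1.5, 0.7, -0.3]
width: 1.0
gripper_force: 0.0
```

Emit:
{"op": "jog_arm", "data": {
  "rows": [
    [[0,4,0],[0,0,0],1],
    [[0,8,0],[0,0,0],1],
    [[0,10,0],[0,0,0],1],
    [[0,10,0],[0,0,0],1]
  ]
}}

```text
clock: 8.18
position: [0.4201, 0.1831, 0.184]
ee_rot: [0.241, 3.131, 0.001]
force: [0.2, -0.3, 0.1]
width: 1.0
gripper_force: 0.0
```

```bash
python3 - <<'E'
from h import *
d=snap('top','t3')
cv2.imwrite('pics/c3.png',cv2.resize(d['img'][135:285,185:430,::-1],None,fx=3.2,fy=3.2,interpolation=cv2.INTER_CUBIC))
E
```

```text
(no output)
```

View pics/c3.png

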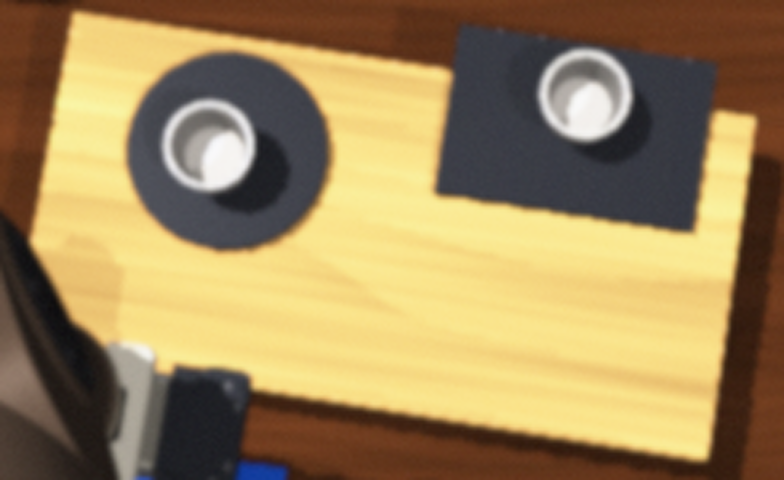

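The slate's corners are now at (457,26), (716,63), (694,231) and (436,194). The pot is still on it, at (585,94), and the round board hasn't moved.

```bash
python3 - <<'E'
from h import *
d=dict(np.load('top.npz'))
rep(d,[(72,12),(755,117)],[(457,26),(716,63),(694,231),(436,194)],3.2,185,135)
E
```

```text
riser [[0.7146, 0.233], [0.6393, -0.2414]] 0.48028086584333696 yaw -9.019160706716313 -9.019160706716313
slate [[0.7017, -0.0355], [0.6753, -0.2137], [0.5581, -0.1966], [0.5838, -0.0209]] c [ 0.62970492 -0.11666867] yaw -8.37752904284416
sides [np.float64(0.1801), np.float64(0.1184), np.float64(0.1776), np.float64(0.1188)]
front past edge [np.float64(0.0293), np.float64(0.0312)] y rel [np.float64(-0.027), np.float64(-0.2072), np.float64(-0.2086), np.float64(-0.0311)] x [ 0.98763597 -0.15676476]
```

About 31 mm past the edge and square to about 0.5°. It needs another 9 mm.

Emit:
{"op": "jog_arm", "data": {
  "rows": [
    [[1,-5,0],[0,0,0],1],
    [[3,-10,0],[0,0,0],1],
    [[5,-15,0],[0,0,0],1],
    [[7,-20,0],[0,0,0],1],
    [[8.5,-25,0],[0,0,0],1],
    [[9.5,-28,-1],[0,0,0],1],
    [[9.5,-28.3,-4],[0,0,0],1],
    [[9.5,-28.3,-8],[0,0,0],1]
  ]
}}

```text
clock: 9.22
position: [0.5152, -0.1042, 0.1038]
ee_rot: [0.251, 3.129, -0.001]
force: [-0.2, 0.0, -0.6]
width: 1.004
gripper_force: 0.0
```

Emit:
{"op": "jog_arm", "data": {
  "rows": [
    [[0,0,-1.5],[0,0,0],1],
    [[0,0,-2.5],[0,0,0],1],
    [[0,0,-3],[0,0,0],1],
    [[1.2,-0.2,-3],[0,0,0],1],
    [[2.4,-0.38,-3],[0,0,0],1],
    [[3.4,-0.55,-3],[0,0,0],1],
    [[4.0,-0.63,-3],[0,0,0],1]
  ]
}}

```text
clock: 10.1
position: [0.556, -0.1079, 0.0739]
ee_rot: [0.245, 3.131, -0.0]
force: [0.0, -0.8, 0.1]
width: 1.004
gripper_force: 0.0
```

Emit:
{"op": "jog_arm", "data": {
  "rows": [
    [[0.4,-0.06,0],[0,0,0],1],
    [[0.8,-0.13,0],[0,0,0],1],
    [[1.1,-0.17,0],[0,0,0],1],
    [[1.3,-0.2,0],[0,0,0],1],
    [[1.4,-0.22,0],[0,0,0],1],
    [[1.4,-0.22,0],[0,0,0],1]
  ]
}}

```text
clock: 10.85
position: [0.569, -0.11, 0.0737]
ee_rot: [0.246, 3.132, 0.0]
force: [-1.3, 0.2, -0.7]
width: 0.997
gripper_force: 0.8
```

Now retreat along the same path and check.

Emit:
{"op": "jog_arm", "data": {
  "rows": [
    [[-1.5,0.24,0],[0,0,0],1],
    [[-4,0.6,0],[0,0,0],1],
    [[-5,0.8,3],[0,0,0],1],
    [[-6,1,7],[0,0,0],1],
    [[-8,4,10],[0,0,0],1],
    [[-10,9,11],[0,0,0],1],
    [[-12,14,11],[0,0,0],1],
    [[-14,19,11],[0,0,0],1]
  ]
}}

```text
clock: 11.85
position: [0.4291, 0.0818, 0.1846]
ee_rot: [0.246, 3.129, 0.002]
force: [0.7, -0.2, 0.5]
width: 1.001
gripper_force: 0.0
```

Emit:
{"op": "jog_arm", "data": {
  "rows": [
    [[0,4,0],[0,0,0],1],
    [[0,8,0],[0,0,0],1],
    [[0,10,0],[0,0,0],1],
    [[0,10,0],[0,0,0],1]
  ]
}}

```text
clock: 12.35
position: [0.4293, 0.1817, 0.184]
ee_rot: [0.241, 3.131, 0.002]
force: [0.2, -0.6, 0.3]
width: 1.001
gripper_force: 0.0
```

```bash
python3 - <<'E'
from h import *
d=snap('top','t4')
cv2.imwrite('pics/c4.png',cv2.resize(d['img'][135:285,185:430,::-1],None,fx=3.2,fy=3.2,interpolation=cv2.INTER_CUBIC))
E
```

```text
(no output)
```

View pics/c4.png

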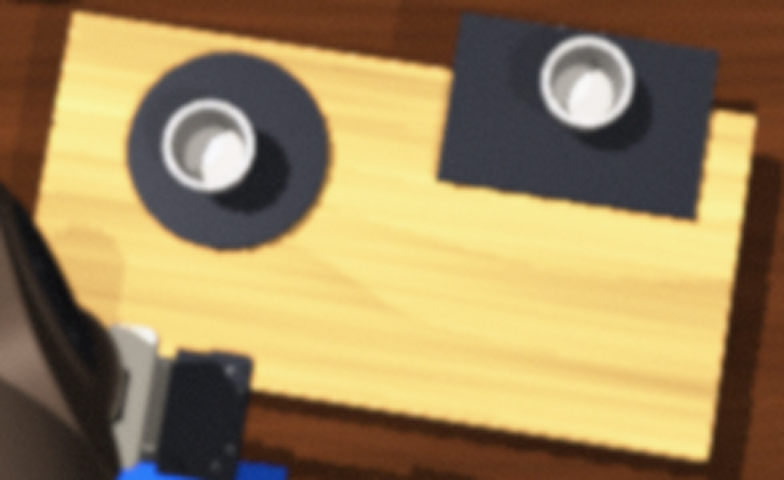

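The slate's corners are now at (460,13), (718,52), (696,220) and (438,182), with the pot at (587,82). The round board and its pot are unchanged.

```bash
python3 - <<'E'
from h import *
d=dict(np.load('top.npz'))
rep(d,[(72,12),(755,117)],[(460,13),(718,52),(696,220),(438,182)],3.2,185,135)
E
```

```text
riser [[0.7146, 0.233], [0.6393, -0.2414]] 0.48028086584333696 yaw -9.019160706716313 -9.019160706716313
slate [[0.7109, -0.0376], [0.683, -0.2152], [0.5657, -0.1981], [0.5921, -0.0223]] c [ 0.63793578 -0.11828958] yaw -8.73872646968441
sides [np.float64(0.1798), np.float64(0.1186), np.float64(0.1778), np.float64(0.1198)]
front past edge [np.float64(0.0388), np.float64(0.0391)] y rel [np.float64(-0.0277), np.float64(-0.2074), np.float64(-0.2089), np.float64(-0.0311)] x [ 0.98763597 -0.15676476]
```

About 39 mm past the edge and square to 0.3°. I'm handing it in.

```bash
python3 -c "
from cell import arm
print(arm.sign_off())"
```

```text
the job is handed in; nothing more can be done
None
```

The slate now sticks out about 39 mm past the riser's far edge, square to it within about 0.3°, with its pot still riding on it; the round board and its pot were not moved, and the job was handed in at about 12.4 s.

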